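Rock a grinding wheel on the balancing ways and go along with it

TASK

Check the swing of the out-of-balance grinding wheel on the balancing stand: with your fingers set it rocking to and fro on the two bars, about 3 cm to either side without letting it roll right over, then leave it untouched and go along with open fingers astride the top of its rim, never more than 12 mm from straight above the moving axle, for at least 8 seconds. Then catch it between your fingers with its chalk mark back at the top, and finish while holding it still like that; leave the other things on the bench alone.

Things in the scene. Friction and masses are not known exactly. Their poses are not given: they have to be found in the camera images.
- stand: fixed cast-iron balancing stand, 190 x 450 mm, with two level parallel round steel bars (16 mm diameter, tops 107 mm above the bench, 110 mm apart between centres). Origin on the bench under its middle; y axis along the bars, x level across them, z up. Four square uprights, 24 mm wide, 146 mm tall, stand at x = -55 and +55, y = -200 and +200 mm; nothing of it is higher
- wheel: grey grinding wheel, 150 mm diameter, 16 mm thick, in flanges (74 mm diameter, 32 mm over both) with collars (52 mm) on a steel arbor, 36 mm diameter, 160 mm long, that lies across both bars and rolls on them; it stays square on the bars. Origin at the middle of the axle, 125 mm above the bench (rim top at 200 mm); x along the arbor, y and z turn with the wheel
- axle (a joint): travel of the axle along the bars in m, growing to the stand's +y: 0 above the stand's middle, where the wheel starts at rest, heavy side down; end stops at -0.17 and 0.17. The wheel rolls without slip, 18 mm of travel per radian, with very little resistance. Beyond 0.056 to either side it would roll right over
- arbor_end (a point): centre of the arbor's end on the wheel's +x side, 80 mm from the middle of the axle. Wheel and arbor weigh nominally 0.9 kg, moment of inertia about the axle 0.0018 kg m2 (0.0021 about the line where it rolls). Out of balance by nominally 0.00087 kg m: let go, it rocks to and fro like a pendulum, a period of 3 to 5 s for 30 mm to either side, 0.06 m/s at most
- chalk_mark (a point): chalk mark across the rim and both faces, 75 mm from the axle, on the far side from the heavy one: straight up at the start and whenever the axle passes 0. The wheel counts as rocking while its axle is faster than 0.02 m/s or more than 13 mm from 0, so swings under about 20 mm are too small; it counts as back at the top within 12 mm of axle travel
- spanner: steel spanner, 190 mm long, lying on the bench inside the stand's frame, below and between the bars; leave it alone
- spare_wheel: reddish spare grinding wheel, 100 mm diameter, 16 mm thick, lying flat beyond the stand; leave it alone
- weight_box: open wooden box with three compartments of small brass balance weights, 90 x 110 x 35 mm, beyond the stand; leave it alone
- oil_can: copper oil can, 68 mm diameter, 153 mm tall with its spout, beyond the stand; leave it alone
- brush: bench brush lying on the left part of the bench; leave it alone
- caliper: steel caliper, 200 mm long, lying on the right part of the bench; leave it alone

How it is judged (in metres and radians):
On the way, in this order (a step that is already met when the one before it is completed fails the run):
1. the wheel rocks by itself, untouched (axle faster than 0.02 m/s or more than 13 mm from its middle), with the fingers astride the top of its rim within 12 mm of straight above the axle, for 8 s ((linear speed of wheel above 0.02 m/s or value of joint axle above 0.013 m or value of joint axle below -0.013 m) and contact force between each of the arm, the fingers and wheel below 0.2 N and horizontal distance between the grasp point and wheel below 0.012 m and height (world z) of the grasp point below 0.214 m), for 8 s.
2. the wheel is caught between the fingers with its chalk mark at the top and held still (contact force between the fingers and wheel above 2 N and linear speed of wheel below 0.01 m/s and value of joint axle between -0.012 and 0.012 m), for 0.3 s.
At the end, for the whole second after the job is handed in: the wheel is held still between the fingers (more than 2 N, slower than 10 mm/s and 0.3 rad/s) with its chalk mark at the top (axle within 12 mm of its middle position) (all of step 2 and angular speed of wheel below 0.3 rad/s); the arm keeps its last pose, push and grip.
It fails at once if the wheel rolls right over (value of joint axle above 0.06 m or value of joint axle below -0.06 m).
It fails at once if another thing on the bench is disturbed (distance of any of spanner, spare_wheel, weight_box, oil_can, brush, caliper from where it was at the start of the episode above 0.02 m).
It also fails if it takes over 54 s, if anything falls off the work surface, if the arm or the gripper's body presses on something with over 40 N, if the wrist force passes 120 N, or if a joint passes its speed limit or range.

ROBOT

A 6-joint arm with a two-finger parallel gripper is mounted at the origin on the work surface. World frame = base frame: x ahead of the robot, y to its left, z up, the work surface at z = 0. Lengths are in mm, angles in rad, forces in N, time in s.
With the tool pointing down it reaches from about 325 to 775 mm from the base axis. Payload 5.5 kg.
Tool frame: the origin (TCP) lies between the finger pads; the fingertips stand 17 mm ahead of it and the grasp point (between the pads) lies 2 mm behind it; z points along the fingers, y is the line along which they close (so a half turn about z gives the same grasp; the last joint's range is limited). The gripper opens to 85 mm and grips with 20 to 120 N. Pads are 22 mm wide; open, the fingers measure 114 mm over their backs; the gripper's body (76 mm by 85 mm) begins 54 mm behind the grasp point. The pads swing forward as they close: fully open they stand 13 mm farther back than shut.
Start: joints at [-1.369, 0.091, 1.231, -0, 1.82, -0.057], TCP at [153.551, -580.033, 248.275] pointing down, gripper open.
Joint ranges: [-2.87, 2.87], [-0.86, 2.18], [0.17, 2.46], [-1.51, 4.65], [0.06, 2.69], [-2.65, 2.65]. Speed limits (rad/s): [2.57, 2.57, 3.01, 3.14, 3.14, 3.14].

INTERFACE

Orientations are given as a unit quaternion [w, x, y, z].
In Python, from workcell import env, eyes gives the robot as it stands.
- The arm moves only by the shell command python3 -m handwheel 'ROWS' [OPENING]. ROWS is JSON, a list of rows, each an object of numbers: "tx", "ty", "tz": the shift along the tool's x, y, z in mm; "ax", "ay", "az": the turn, a rotation vector about the tool's x, y, z in degrees. A call has 1 to 8 rows; each row is the pose to reach, as a shift and turn from the pose commanded when the call began, along the tool's axes at that moment; what a row does not reach only later rows make up. A row lasts 1/12 s, in which the tool goes at most 41.7 mm and 7.16 degrees, less where a joint would pass 70% of its speed; a pose out of reach is approached as far as the arm can. A call with a gripper value outside its range is refused whole. OPENING is the opening, from -1 (shut) to 1 (fully open), set as the call begins (- or left out, the last holds). The fingers move at their own pace and stop on an object; the grip force is fixed at half the most. Time passes only in rows, so rows that repeat a pose let the fingers close. It gives the time, the measured TCP pose, the force, the opening and the grip force at its end, in the units of the state.
- env.observe(): the state, without advancing time (a new reading comes with each control period).
- eyes.capture(name): name is "side" or "top" or "wrist"; returns the picture (400x640x3 uint8, blue, green, red); there is no depth.
- eyes.camera_params(name): a dict with "mtx" (3x3 intrinsics, pixels), "position" and "attitude" of the camera in the world; the wrist camera has in their place "mount" (4x4, takes a point from camera to tool coordinates, whose origin is the TCP and whose axes are the flange's). Camera axes: x right, y down, z forward; pixel columns grow to the right and rows downward; lengths in mm; the calibration is good to about 2 mm. A picture is of the moment at which its call begins: read the wrist's pose just before it. camera_params takes no time and is no camera call.
- env.hand_in(): hands the job in; it is judged then, once.
The state is a dict: "time_s": time; "joint_pos": joint angles; "qvel": joint speeds; "effort": joint torques, N m; "tool_pos": TCP position; "ee_rot": TCP orientation; "force": force on the tool from outside, world axes, zero at the start; "moment": the same for the moment, N m; "opening": finger opening in mm; "finger_force": force on a finger pad.
Only numpy, scipy, OpenCV 4.12 (cv2) and the standard library are available. Lean on these libraries where they do the work, as an engineer would, in place of code of your own. Each camera call takes 0.05 s, during which the arm holds its last target. There are 200 camera calls.

## Working session

There is one attempt and no reset: what is moved stays moved. The work goes in short steps, Python scripts to look and compute and a shell command to move; the robot and the scene stay as the last step left them, time stands still between calls to the robot, and variables do not carry over. Pictures are saved under pics/ and viewed, at most 10 in all, crops included, and the job is handed in when it is done.

```bash
ls; mkdir -p pics; cat > h.py <<'E'
import numpy as np,cv2
from workcell import env,eyes
E
python3 - <<'E'
from h import *
s=env.observe();print(s)
for n in("top","side"):
    cv2.imwrite(f"pics/{n}0.png",eyes.capture(n));print(n,eyes.camera_params(n))
print(eyes.camera_params("wrist"))
E
```

```text
pics
{'time_s': 0.0, 'joint_pos': array([-1.36870455e+00,  9.18823207e-02,  1.23189894e+00, -2.26345839e-06,
        1.81979439e+00, -5.67102013e-02]), 'qvel': array([-1.97981333e-03,  7.55994135e-05,  1.20005880e-03,  1.23296525e-03,
        7.92738888e-04, -4.09109425e-04]), 'effort': array([-2.09133788e-03, -4.58719933e+01, -4.18036401e+01, -4.23707661e-04,
        1.13195891e-02, -1.62566528e-05]), 'tool_pos': array([ 153.49508029, -579.77573609,  247.12941536]), 'ee_rot': array([-9.88799499e-04,  9.91638917e-01,  1.29039823e-01, -7.31034868e-05]), 'force': array([0.66809333, 0.19706087, 0.27142481]), 'moment': array([ 0.01807809, -0.02793718,  0.00659782]), 'finger_force': 0.0, 'opening': 85.36952457649427}
top {'mtx': array([[428.16425413,   0.        , 314.67948744],
       [  0.        , 428.16425413, 201.79658964],
       [  0.        ,   0.        ,   1.        ]]), 'position': array([ 5.20820123e+02, -1.73714245e-02,  1.39758057e+03]), 'attitude': array([-0.02353178,  0.70901308, -0.70428576,  0.0269865 ])}
side {'mtx': array([[405.32202895,   0.        , 323.408711  ],
       [  0.        , 405.32202895, 205.83841342],
       [  0.        ,   0.        ,   1.        ]]), 'position': array([520.51812595, 823.14512559, 941.81057257]), 'attitude': array([ 0.02479457, -0.06137177,  0.91828654, -0.39034416])}
{'mtx': array([[315.4064136 ,   0.        , 316.06647121],
       [  0.        , 315.4064136 , 204.15573088],
       [  0.        ,   0.        ,   1.        ]]), 'mount': array([[-3.45872067e-04, -9.61546141e-01, -2.74643223e-01,
         6.96359626e+01],
       [ 9.99999878e-01, -4.29139352e-04,  2.43098161e-04,
         8.15833733e-01],
       [-3.51610313e-04, -2.74643105e-01,  9.61546172e-01,
        -1.23831887e+02],
       [ 0.00000000e+00,  0.00000000e+00,  0.00000000e+00,
         1.00000000e+00]])}
```

View pics/top0.png

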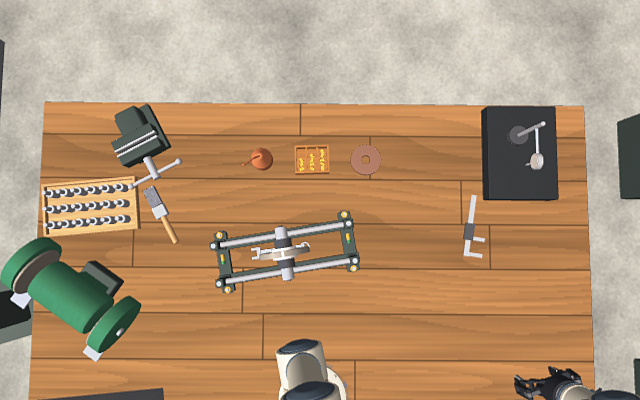

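View pics/side0.png

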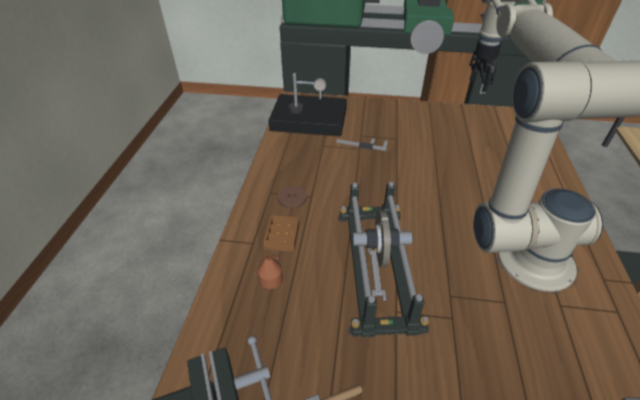

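The top view shows the stand centred near pixel (287,252) with the wheel at its middle. The bars run left to right, tilted about 8°. The spanner lies under the wheel, and the side view agrees with this. Next I'll zoom in.

```bash
python3 - <<'E'
from h import *
i=cv2.imread("pics/top0.png")[200:300,200:370]
cv2.imwrite("pics/crop.png",cv2.resize(i,None,fx=4.7,fy=4.7,interpolation=cv2.INTER_CUBIC))
E
```

```text
(no output)
```

View pics/crop.png

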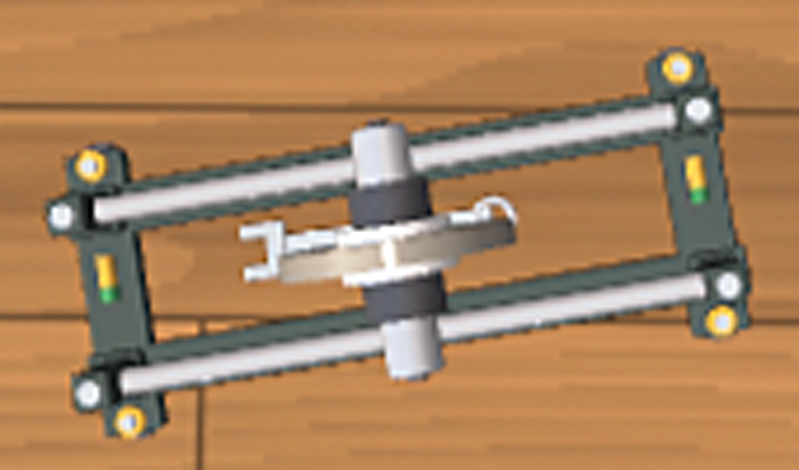

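```bash
cat > h.py <<'E'
import numpy as np,cv2,json
from workcell import env,eyes
from scipy.spatial.transform import Rotation as R
rot=lambda q:R.from_quat(np.asarray(q)[[1,2,3,0]]).as_matrix()
def cam(n):
    p=eyes.camera_params(n);return p["mtx"],np.array(p["position"]),rot(p["attitude"])
def ray(n,u,v,z):
    K,c,A=cam(n);d=A@np.linalg.solve(K,[u,v,1.]);return c+d*(z-c[2])/d[2]
def proj(n,P):
    K,c,A=cam(n);q=(np.asarray(P)-c)@A@K.T;return q[...,:2]/q[...,2:]
E
python3 - <<'E'
from h import *
P=[ray("top",200+(u+.5)/4.7-.5,200+(v+.5)/4.7-.5,148)[:2] for u,v in[(62,215),(90,393),(699,110),(729,285)]]
P=np.array(P);print(P.round(1))
c=P.mean(0); ey=(P[0]+P[1]-P[2]-P[3]); ey/=np.linalg.norm(ey); ex=np.array([ey[1],-ey[0]])
L=(P-c)@np.c_[ex,ey];print("local",L.round(1),"centre",c,"ex",ex,"yaw",np.degrees(np.arctan2(ex[1],ex[0])))
m=ray("top",200+390/4.7,200+250/4.7,200);print("mark",m[:2], (m[:2]-c)@np.c_[ex,ey])
for u,v in[(380,125),(412,375)]:print((ray("top",200+u/4.7,200+v/4.7,135)[:2]-c)@np.c_[ex,ey])
np.savez("stand.npz",c=c,ex=ex,ey=ey)
print("side proj of ends",proj("side",[[*(c+s*80*ex),125] for s in(1,-1)]).round(), "uprights",proj("side",np.c_[P,[148]*4]).round())
T=rot(env.observe()["ee_rot"]);print(T.round(3))
# tool goal: 106 out along ex, 45 back along -ey, z 235
g=np.array([*(c+106*ex-45*ey),235.]);print("goal",g,"tool shift",T.T@(g-env.observe()["tool_pos"]))
for s in(1,-1):
    G=np.c_[np.r_[s*ey,0],np.r_[s*ex,0],[0,0,-1]];print(np.linalg.det(G).round(),np.degrees(R.from_matrix(T.T@G).as_rotvec()))
E
```

```text
[[ 481.6  288.9]
 [ 373.   269.2]
 [ 548.9 -104.4]
 [ 441.2 -123. ]]
local [[  55.2  199.8]
 [ -55.2  198.8]
 [  54.7 -199.3]
 [ -54.7 -199.3]] centre [461.17828178  82.68982804] ex [0.98543306 0.17006376] yaw 9.791526336690826
mark [462.75551841  81.5793736 ] [ 1.36541306 -1.36250931]
[76.8606999  -2.61440293]
[-79.37838266   2.29094274]
side proj of ends [[351. 238.]
 [410. 236.]] uprights [[370. 297.]
 [418. 295.]
 [354. 183.]
 [390. 182.]]
[[ 0.967  0.256 -0.   ]
 [ 0.256 -0.967  0.002]
 [ 0.    -0.002 -1.   ]]
goal [573.28705549  56.37209909 235.        ] tool shift [ 568.62432992 -507.51474246   13.18858019]
1.0 [-7.92153034e-02 -7.87161060e-02 -8.49614651e+01]
1.0 [-8.06307198e-02  8.11420593e-02  9.50384834e+01]
```

```bash
cat > g.py <<'E'
# shift from present pose (observed) to stand-frame goal: x,y,z args
import sys
from h import *
S=np.load("stand.npz");c,ex,ey=S["c"],S["ex"],S["ey"]
s=env.observe();T=rot(s["ee_rot"]);p=s["tool_pos"];d=p[:2]-c
print("t",s["time_s"],"local",np.round([d@ex,d@ey,p[2]],1),"F",s["force"].round(2),"open",s["opening"])
G=np.c_[np.r_[ey,0],np.r_[ex,0],[0,0,-1]]
a=list(map(float,sys.argv[1:]))
g=np.array([*(c+a[0]*ex+a[1]*ey),a[2]])
print("shift",(T.T@(g-p)).round(1),"turn",np.degrees(R.from_matrix(T.T@G).as_rotvec()).round(1))
E
python3 -m handwheel '[{"tx":569,"ty":-507,"az":-85},{"tx":569,"ty":-507,"az":-85},{"tx":569,"ty":-507,"az":-85},{"tx":569,"ty":-507,"az":-85},{"tx":569,"ty":-507,"az":-85},{"tx":569,"ty":-507,"az":-85},{"tx":569,"ty":-507,"az":-85},{"tx":569,"ty":-507,"az":-85}]' 1; python3 g.py 106 -45 240
```

```text
t 0.1 local [-415.9 -600.5  247.2] F [ 0.35 -0.24  0.43] open 85.32331368194602
shift [ 568.6 -507.5    8.2] turn [ -0.1  -0.1 -85. ]schema error: expected keys tx, ty, tz, ax, ay, az
```

```bash
python3 -m handwheel '[{"tx":569,"ty":-507,"tz":0,"ax":0,"ay":0,"az":-85},{"tx":569,"ty":-507,"tz":0,"ax":0,"ay":0,"az":-85},{"tx":569,"ty":-507,"tz":0,"ax":0,"ay":0,"az":-85},{"tx":569,"ty":-507,"tz":0,"ax":0,"ay":0,"az":-85},{"tx":569,"ty":-507,"tz":0,"ax":0,"ay":0,"az":-85},{"tx":569,"ty":-507,"tz":0,"ax":0,"ay":0,"az":-85},{"tx":569,"ty":-507,"tz":0,"ax":0,"ay":0,"az":-85},{"tx":569,"ty":-507,"tz":0,"ax":0,"ay":0,"az":-85}]' 1; python3 g.py 106 -45 240
```

```text
time_s: 0.77
tool_pos: [337.9, -300.0, 247.9]
ee_rot: [-0.0, 0.807, 0.591, 0.0]
force: [2.2, -1.2, -0.1]
opening: 85.3
finger_force: 0.0
t 0.7667 local [-186.6 -356.2  247.9] F [ 2.2  -1.17 -0.09] open 85.29449800650897
shift [410.8 117.    8. ] turn [ -0.   -0.  -27.3]
```

```bash
python3 -m handwheel '[{"tx":411,"ty":117,"tz":8,"ax":0,"ay":0,"az":-27.3},{"tx":411,"ty":117,"tz":8,"ax":0,"ay":0,"az":-27.3},{"tx":411,"ty":117,"tz":8,"ax":0,"ay":0,"az":-27.3},{"tx":411,"ty":117,"tz":8,"ax":0,"ay":0,"az":-27.3},{"tx":411,"ty":117,"tz":8,"ax":0,"ay":0,"az":-27.3},{"tx":411,"ty":117,"tz":8,"ax":0,"ay":0,"az":-27.3},{"tx":411,"ty":117,"tz":8,"ax":0,"ay":0,"az":-27.3},{"tx":411,"ty":117,"tz":8,"ax":0,"ay":0,"az":-27.3}]'; python3 g.py 106 -45 240
```

```text
time_s: 1.43
tool_pos: [523.2, -22.8, 241.7]
ee_rot: [-0.0, 0.647, 0.763, -0.0]
force: [-0.0, -1.5, -0.1]
opening: 85.5
finger_force: 0.0
t 1.4333 local [  43.2 -114.5  241.7] F [-0.01 -1.45 -0.14] open 85.49097293775101
shift [69.9 62.4  1.6] turn [-0.   0.  -0.4]
```

```bash
cat > see.py <<'E'
# axle travel seen by a fixed camera: profile along the bars on arbor's ends (outside the bars)
from h import *
S=np.load("stand.npz");c,ex,ey=S["c"],S["ex"],S["ey"]
ys=np.arange(-70,71,1.)
def prof(img,n,x,z):
    P=np.array([[*(c+x*ex+y*ey),z] for y in ys]);q=proj(n,P).astype(np.float32)
    w=cv2.remap(img,q[None,:,0].copy(),q[None,:,1].copy(),cv2.INTER_LINEAR)[0].astype(float)
    return w[:,0]-.6*w[:,2]   # blue minus red: steel high, wood low
if __name__=="__main__":
    for n in("top","side"):
        t=env.observe()["time_s"];i=eyes.capture(n);cv2.imwrite(f"pics/{n}_b.png",i)
        for x in(74,-74):
            print(n,x,t,prof(i,n,x,137 if n=="top" else 130)[::4].round().astype(int))
E
python3 see.py
```

```text
top 74 1.4333 [ 58  69  78  75  72  64  64  53  38  17  -5 -22 -36 -12  53  61  71  86
 100 109 105  93   7 -38 -32 -31 -32 -32 -30 -31 -32 -31 -31 -31 -32 -32]
top -74 1.4333 [-35 -34 -35 -34 -34 -34 -33 -18   8  29  51  69  81  85  83  73  69  77
  97 106 111 111  11 -38 -33 -33 -32 -33 -33 -33 -33 -33 -33 -32 -33 -33]
side 74 1.4833 [25 25 24 25 24 25 24 24 25 24 24 25 25 28 36 43 47 54 59 64 66 64 61 55
 47 35 26 25 25 24 25 25 25 24 24 25]
side -74 1.4833 [-6 -5 -6 -5 -6 -5 -6 -6 -6 -6 -6 -6 -3 12 35 49 58 66 72 78 80 77 71 60
 41 15 -2 -6 -6 -6 -6 -6 -5 -5 -5 -5]
```

```bash
python3 -m handwheel '[{"tx":70,"ty":78,"tz":0,"ax":0,"ay":0,"az":-0.4},{"tx":70,"ty":78,"tz":0,"ax":0,"ay":0,"az":-0.4},{"tx":70,"ty":78,"tz":0,"ax":0,"ay":0,"az":-0.4},{"tx":70,"ty":78,"tz":40,"ax":0,"ay":0,"az":-0.4},{"tx":70,"ty":78,"tz":80,"ax":0,"ay":0,"az":-0.4},{"tx":70,"ty":78,"tz":114,"ax":0,"ay":0,"az":-0.4},{"tx":70,"ty":78,"tz":114,"ax":0,"ay":0,"az":-0.4}]'; python3 g.py 122 -45 126; python3 see.py | cut -c1-60; python3 - <<'E'
import cv2,numpy as np
a=cv2.imread("pics/top_b.png")[170:320,180:380];b=cv2.imread("pics/side_b.png")[170:320,280:480]
cv2.imwrite("pics/c2.png",cv2.resize(np.hstack([a,b]),None,fx=2,fy=2))
E
```

```text
time_s: 2.12
tool_pos: [583.6, 56.3, 118.1]
ee_rot: [-0.006, 0.644, 0.765, -0.005]
force: [-1.1, 0.1, -1.8]
opening: 85.6
finger_force: 0.0
t 2.1167 local [116.2 -46.8 118.1] F [-1.14  0.07 -1.85] open 85.57806513081691
shift [ 1.8  5.7 -8. ] turn [-0.9 -0.1  0. ]
top 74 2.1167 [-29 -28 -17  23  21  45  51  39  17 -13 -31 -
 100 108 105  92   8 -39 -30  36  46  62  83  92  94  80 -42
top -74 2.1167 [79 85 40 24 25 24 26 28 28 27 31 39 52 64 65
 87 89 90 89 89 87 87 70 50 83 83 84]
side 74 2.1667 [21 21 20 21 20 21 21 25 27 29 29 26 25 28 35
 45 33 26 24 24 25 24 25 25 24 24 24]
side -74 2.1667 [-6 -6 -6 -6 -6 -5 -5 -5 -6 -5 -6 -5 -3 12 3
 40 14 -4 -6 -5 -5 -5 -6 -5 -5 -5 -6]
```

View pics/c2.png

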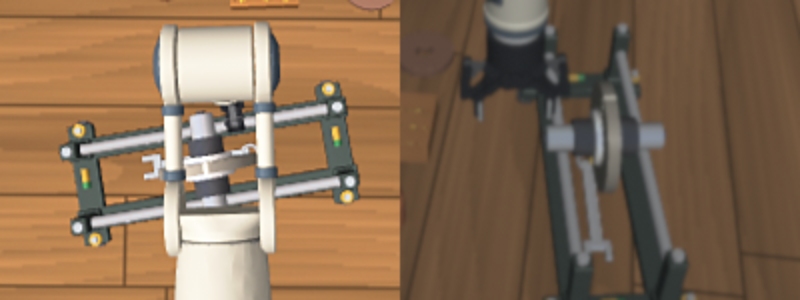

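The crop shows the inner finger beside the arbor, about 15 mm short of it. The arbor end on the robot side is clear in the side view at crop pixel (650,137).

```bash
python3 g.py 122 -45 126
```

```text
t 2.2167 local [119.6 -47.4 127.1] F [ 0.21 -0.62  1.44] open 85.2336702657328
shift [2.4 2.4 1.1] turn [-0.2 -0.   0. ]
```

```bash
cat > ax.py <<'E'
# axle travel from the side camera (robot-side arbor end), zeroed on the first picture
from see import *
def mid(img,x=-74):
    w=prof(img,"side",x,130);w=w-np.median(w);w[w<15]=0;return (w*ys).sum()/w.sum(),(w>0).sum()
def axle():
    s=env.observe();t=s["time_s"];i=eyes.capture("side")
    m0=mid(cv2.imread("pics/side0.png"))[0];m,n=mid(i);p=s["tool_pos"][:2]-c
    return t,m-m0,n,p@ex,p@ey,s["tool_pos"][2],i
if __name__=="__main__":
    a=axle();print("t,axle,width,tool",np.round(a[:6],2))
E
python3 ax.py
python3 -m handwheel '[{"tx":10,"ty":2,"tz":0,"ax":0,"ay":0,"az":0},{"tx":15,"ty":2,"tz":0,"ax":0,"ay":0,"az":0},{"tx":18,"ty":2,"tz":0,"ax":0,"ay":0,"az":0},{"tx":21,"ty":2,"tz":0,"ax":0,"ay":0,"az":0},{"tx":24,"ty":2,"tz":0,"ax":0,"ay":0,"az":0},{"tx":27,"ty":2,"tz":0,"ax":0,"ay":0,"az":0},{"tx":30,"ty":2,"tz":0,"ax":0,"ay":0,"az":0},{"tx":33,"ty":2,"tz":0,"ax":0,"ay":0,"az":0}]'; python3 ax.py
```

```text
t,axle,width,tool [ 2.2200e+00 -2.0000e-02  4.9000e+01  1.1964e+02 -4.7380e+01  1.2707e+02]
time_s: 2.93
tool_pos: [585.1, 89.5, 129.2]
ee_rot: [0.001, 0.644, 0.765, 0.0]
force: [2.2, -2.5, 4.8]
opening: 85.4
finger_force: 2.2
t,axle,width,tool [  2.93   4.26  50.   123.26 -14.36 129.17]
```

```bash
python3 - <<'E'
from h import *
from ax import axle
a=axle();print(np.round(a[:6],2));w=eyes.capture("wrist")
s=cv2.resize(a[6][150:300,300:460],None,fx=2.6,fy=2.6)
w=cv2.resize(w,(624,390))[:, 200:580]
cv2.imwrite("pics/c3.png",np.hstack([s,w]));print(env.observe()["force"],env.observe()["finger_force"])
E
```

```text
[  2.98   6.11  49.   123.17 -13.7  129.05]
[-0.56340572  0.05074226 -1.00843953] 0.0
```

View pics/c3.png

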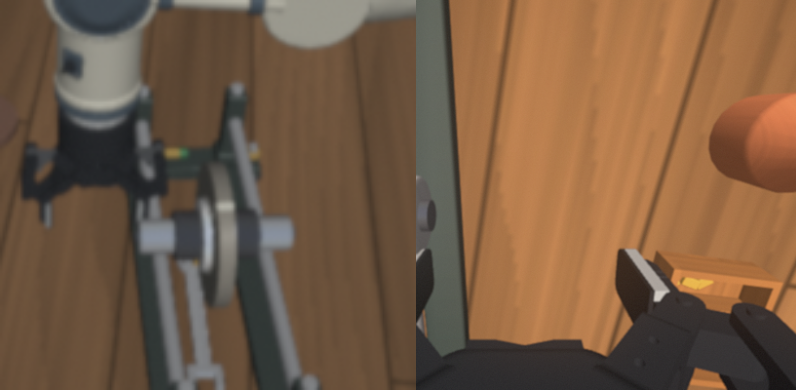

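The side crop shows the finger just behind the arbor (crop pixel 150,190), with the wheel rolling slowly ahead of it. I'll keep pushing.

```bash
python3 -m handwheel '[{"tx":6,"ty":0,"tz":1,"ax":0,"ay":0,"az":0},{"tx":9.5,"ty":0,"tz":1,"ax":0,"ay":0,"az":0},{"tx":13,"ty":0,"tz":1,"ax":0,"ay":0,"az":0},{"tx":16,"ty":0,"tz":1,"ax":0,"ay":0,"az":0},{"tx":19,"ty":0,"tz":1,"ax":0,"ay":0,"az":0},{"tx":21.5,"ty":0,"tz":1,"ax":0,"ay":0,"az":0},{"tx":23,"ty":0,"tz":1,"ax":0,"ay":0,"az":0},{"tx":24,"ty":0,"tz":1,"ax":0,"ay":0,"az":0}]'; python3 ax.py;python3 ax.py
```

```text
time_s: 3.75
tool_pos: [580.2, 113.8, 126.9]
ee_rot: [-0.0, 0.644, 0.765, -0.0]
force: [0.2, 0.2, -0.5]
opening: 85.6
finger_force: 0.0
t,axle,width,tool [  3.75  39.86  49.   122.57  10.39 126.91]
t,axle,width,tool [  3.8   41.44  47.   122.6   10.43 126.94]
```

```bash
python3 -m handwheel '[{"tx":8,"ty":-6,"tz":-38,"ax":0,"ay":0,"az":0},{"tx":47,"ty":-20,"tz":-40,"ax":0,"ay":0,"az":0},{"tx":70,"ty":-20,"tz":-30,"ax":0,"ay":0,"az":0},{"tx":68,"ty":-20,"tz":-3,"ax":0,"ay":0,"az":0},{"tx":66,"ty":-20,"tz":-3,"ax":0,"ay":0,"az":0}]'; python3 ax.py;python3 ax.py
```

```text
time_s: 4.27
tool_pos: [548.9, 179.2, 128.8]
ee_rot: [-0.002, 0.643, 0.766, 0.003]
force: [-2.3, 16.1, 17.2]
opening: 85.6
finger_force: 10.2
t,axle,width,tool [  4.27  48.29  36.   102.9   80.18 128.78]
t,axle,width,tool [  4.32  47.32  38.   102.98  79.35 131.2 ]
```

```bash
sed -i 's/np.arange(-70,71,1.)/np.arange(-90,111,1.)/' see.py; python3 ax.py; python3 g.py 102 60 130
```

```text
t,axle,width,tool [  4.37  49.2   48.   103.01  78.22 132.23]
t 4.4167 local [103.   77.4 132.4] F [-1.13  3.77  8.86] open 85.63688056937272
shift [-17.4  -1.1   2.3] turn [ 0.1 -0.1  0.1]
```

```bash
python3 -m handwheel '[{"tx":4,"ty":0,"tz":-35,"ax":0,"ay":0,"az":0},{"tx":0,"ty":0,"tz":-75,"ax":0,"ay":0,"az":0},{"tx":0,"ty":-10,"tz":-100,"ax":0,"ay":0,"az":0},{"tx":-20,"ty":-40,"tz":-100,"ax":0,"ay":0,"az":0},{"tx":-35,"ty":-75,"tz":-100,"ax":0,"ay":0,"az":0},{"tx":-47,"ty":-103,"tz":-100,"ax":0,"ay":0,"az":0},{"tx":-47,"ty":-103,"tz":-90,"ax":0,"ay":0,"az":0},{"tx":-47,"ty":-103,"tz":-58,"ax":0,"ay":0,"az":0}]' 0.06; python3 ax.py;python3 ax.py; python3 g.py 0 30 190
```

```text
time_s: 5.08
tool_pos: [457.4, 110.4, 193.5]
ee_rot: [0.004, 0.645, 0.764, 0.004]
force: [0.7, 0.3, 0.2]
opening: 45.3
finger_force: 0.0
t,axle,width,tool [  5.08  19.76  69.     0.98  27.98 193.51]
t,axle,width,tool [  5.13  18.41  72.    -2.02  28.28 182.37]
t 5.1833 local [ -2.6  28.5 183. ] F [ 0.52  0.16 -1.13] open 45.378213342220754
shift [ 1.5  2.5 -7. ] turn [-0.5 -0.  -0. ]
```

```bash
python3 - <<'E'
from see import *
t=env.observe()["time_s"];i=eyes.capture("side");j=eyes.capture("top");print(t)
cv2.imwrite("pics/s4.png",i);cv2.imwrite("pics/t4.png",j)
for x in(-74,74):print(x,prof(i,"side",x,130)[40:171:3].round().astype(int))
cv2.imwrite("pics/c4.png",np.hstack([cv2.resize(i[150:300,300:460],None,fx=2.5,fy=2.5),cv2.resize(j[170:320,210:370],None,fx=2.5,fy=2.5)]))
E
```

```text
5.1833
-74 [19 16 13  5 -1 -4 -6 -7 -6 -6 -6 -6 -6 -7 -6 -7 -6 -6 -6 -5 -3 14 33 46
 54 60 64 69 73 76 77 76 74 69 60 48 29  9 -2 -5 -5 -6 -6 -5]
74 [25 24 25 25 25 25 25 25 24 24 25 25 25 25 25 25 25 25 25 24 26 29 34 39
 44 50 53 56 59 62 63 63 62 59 54 49 41 31 26 25 25 25 25 25]
```

View pics/c4.png

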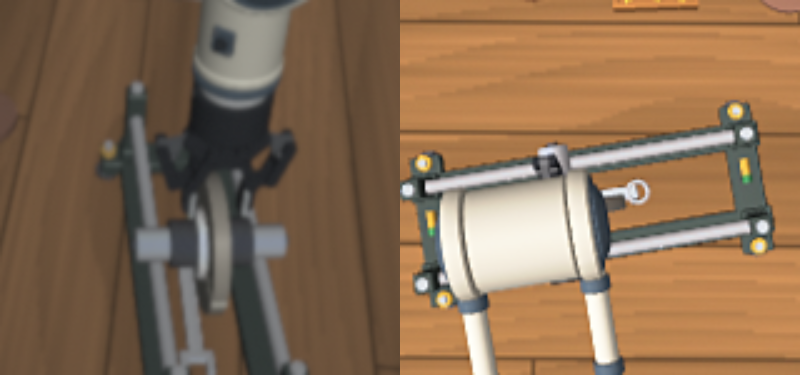

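The left crop shows the fingers astride the rim near the top, with both arbor ends clear and the axle at about +29 mm. I'll grip here so I can release it from rest.

```bash
cat > ax.py <<'E'
from see import *
def mid(img,x):
    w=prof(img,"side",x,130);w=w-np.median(w);m=(w>12).astype(np.uint8)
    n,lab,st,_=cv2.connectedComponentsWithStats(m[None,:]);
    if n<2:return np.nan,0
    k=1+st[1:,4].argmax();k=lab[0]==k;return (w*ys*k).sum()/(w*k).sum(),k.sum()
Z={x:mid(cv2.imread("pics/side0.png"),x)[0] for x in(-74,74)}
def axle(i):
    r=[(mid(i,x)[0]-Z[x],mid(i,x)[1]) for x in Z];return [v for q in r for v in q]
if __name__=="__main__":
    import sys
    for k in range(int(sys.argv[1])):
        s=env.observe();i=eyes.capture("side");a=axle(i);p=s["tool_pos"][:2]-c
        print("t %.3f axle %.1f(%d) %.1f(%d) tool %.1f %.1f %.1f"%(s["time_s"],*a,p@ex,p@ey,s["tool_pos"][2]))
        m=np.mean([a[j] for j in(0,2) if 35<=a[j+1]<=62] or [np.nan])
        open("log.txt","a").write("%f %f\n"%(s["time_s"],m))
E
python3 - <<'E'
from ax import *
print(axle(cv2.imread("pics/s4.png")))
E
python3 -m handwheel '[{"tx":0,"ty":0,"tz":-4,"ax":0,"ay":0,"az":0},{"tx":0,"ty":0,"tz":-6,"ax":0,"ay":0,"az":0},{"tx":0,"ty":0,"tz":-7,"ax":0,"ay":0,"az":0},{"tx":0,"ty":0,"tz":-7,"ax":0,"ay":0,"az":0},{"tx":0,"ty":0,"tz":-7,"ax":0,"ay":0,"az":0}]' -1;python3 ax.py 2; python3 g.py 0 28 190
```

```text
[np.float64(30.141866057705435), np.int64(49), np.float64(30.621190326731785), np.int64(42)]
time_s: 5.7
tool_pos: [456.4, 111.4, 196.9]
ee_rot: [0.001, 0.644, 0.765, 0.001]
force: [-2.1, 0.4, 5.7]
opening: 14.6
finger_force: 61.8
t 5.700 axle 14.8(49) 15.4(42) tool 0.2 29.1 196.9
t 5.750 axle 14.8(49) 15.4(42) tool 0.1 29.1 196.9
t 5.8 local [  0.2  29.2 197. ] F [-2.2   0.72  6.57] open 14.558597006270643
shift [-1.2 -0.2  7. ] turn [ 0.1 -0.   0.1]
```

```bash
python3 -m handwheel '[{"tx":5.4,"ty":0,"tz":1,"ax":0,"ay":-3.5,"az":0},{"tx":10.7,"ty":0,"tz":2.3,"ax":0,"ay":-7,"az":0},{"tx":16.1,"ty":0,"tz":3.8,"ax":0,"ay":-10.5,"az":0},{"tx":21.4,"ty":0,"tz":5.5,"ax":0,"ay":-14,"az":0},{"tx":21.4,"ty":0,"tz":5.5,"ax":0,"ay":-14,"az":0}]';python3 ax.py 1; python3 g.py 0 0 190
```

```text
time_s: 6.22
tool_pos: [452.5, 133.8, 191.7]
ee_rot: [0.096, 0.638, 0.76, -0.078]
force: [-1.8, -2.5, 7.2]
opening: 14.6
finger_force: 61.9
t 6.217 axle 19.6(44) 20.0(43) tool 0.1 51.8 191.7
t 6.2667 local [1.000e-01 5.140e+01 1.918e+02] F [-4.11 -0.6   9.54] open 14.549559333254729
shift [-49.4  -0.3  14.3] turn [ 0.2 14.1  0.1]
```

```bash
python3 -m handwheel '[{"tx":5.4,"ty":0,"tz":0.8,"ax":0,"ay":-3.5,"az":0},{"tx":10.7,"ty":0,"tz":1.8,"ax":0,"ay":-7,"az":0},{"tx":16,"ty":0,"tz":3.1,"ax":0,"ay":-10.5,"az":0},{"tx":21.2,"ty":0,"tz":4.5,"ax":0,"ay":-14,"az":0},{"tx":26.3,"ty":0,"tz":6.3,"ax":0,"ay":-17.5,"az":0},{"tx":31.2,"ty":0,"tz":8.3,"ax":0,"ay":-21,"az":0},{"tx":36,"ty":0,"tz":10.5,"ax":0,"ay":-24.5,"az":0},{"tx":40.6,"ty":0,"tz":12.9,"ax":0,"ay":-28,"az":0}]';python3 ax.py 2; python3 g.py 0 28 190
```

```text
time_s: 6.93
tool_pos: [446.4, 169.5, 170.5]
ee_rot: [0.276, 0.602, 0.714, -0.23]
force: [-4.0, 4.3, 11.8]
opening: 14.5
finger_force: 62.6
t 6.933 axle nan(0) 28.4(42) tool 0.2 88.0 170.5
t 6.983 axle nan(0) 28.3(41) tool -0.1 89.2 168.9
t 7.0333 local [  0.   88.9 169.6] F [-5.82  2.85 10.8 ] open 14.425859018072027
shift [-58.9  -0.2  25.7] turn [ 0.2 42.1  0.1]
```

```bash
python3 -m handwheel '[{"tx":0,"ty":0,"tz":0,"ax":0,"ay":0,"az":0},{"tx":0,"ty":0,"tz":0,"ax":0,"ay":0,"az":0},{"tx":-11,"ty":0,"tz":5,"ax":0,"ay":7,"az":0},{"tx":-22.5,"ty":0,"tz":10.4,"ax":0,"ay":14,"az":0},{"tx":-34,"ty":0,"tz":15.6,"ax":0,"ay":21,"az":0},{"tx":-45,"ty":0,"tz":20.8,"ax":0,"ay":28,"az":0},{"tx":-56,"ty":0,"tz":26,"ax":0,"ay":35,"az":0},{"tx":-67.5,"ty":0,"tz":31.2,"ax":0,"ay":42,"az":0}]' 0.2;python3 ax.py 2; python3 g.py 0 0 192
```

```text
time_s: 7.7
tool_pos: [458.7, 97.7, 190.9]
ee_rot: [-0.001, 0.644, 0.765, 0.004]
force: [-0.2, -0.6, 0.1]
opening: 51.2
finger_force: 0.0
t 7.700 axle 17.6(49) 18.2(43) tool 0.1 15.2 190.9
t 7.750 axle 15.8(49) 16.3(43) tool 0.6 9.0 191.8
t 7.8 local [  0.3   9.9 190.8] F [-0.21 -0.16 -0.52] open 51.37830090141029
shift [-9.9 -0.2 -1.2] turn [ 0.2 -0.1 -0.6]
```

```bash
rm -f log.txt; printf "7.700 17.9\n7.750 16.05\n7.10 28.3\n" > log.txt; cat > fit.py <<'E'
from see import *
from scipy.integrate import solve_ivp
from scipy.optimize import least_squares
D=np.loadtxt("log.txt");D=D[np.isfinite(D[:,1])];D=D[D[:,0].argsort()]
s=env.observe();now=s["time_s"];t0=D[0,0]
def sim(p,t):
    f=lambda _,y:[y[1],-p[2]*18*np.sin(y[0]/18)-p[3]*y[1]]
    return solve_ivp(f,[t0,now+8],p[:2],dense_output=True,rtol=1e-7).sol(t)
r=least_squares(lambda p:np.r_[sim(p,D[:,0])[0]-D[:,1],(p[2]-4.06)/.5,p[3]/.03,p[1]/10],[28.3,0,4.06,0.],loss="soft_l1")
p=r.x;k=np.arange(1,9);y=(s["tool_pos"][:2]-c)@ey
print("p",p.round(3),"res",(sim(p,D[-6:,0])[0]-D[-6:,1]).round(1))
print("now %.3f tool y %.1f x %.1f z %.1f axle %.1f"%(now,y,(s["tool_pos"][:2]-c)@ex,s["tool_pos"][2],sim(p,now)[0]))
print("tx",(sim(p,now+(k+.6)/12)[0]-y).round().astype(int),"axle at ends",sim(p,now+k/12)[0].round(1))
z=now+np.arange(0,8,.02);q=sim(p,z)[0];i=np.where(q[1:]*q[:-1]<0)[0];print("zero crossings",z[i].round(2),"peak",abs(q).max().round(1))
E
python3 fit.py
```

```text
p [28.354  4.054  4.003  0.   ] res [ 0.1  0.  -0.1]
now 7.800 tool y 9.9 x 0.3 z 190.8 axle 13.9
tx [ -2  -6 -11 -15 -19 -23 -26 -30] axle at ends [ 10.1   6.    1.8  -2.5  -6.6 -10.7 -14.4 -17.8]
zero crossings [ 8.08  9.94 11.8  13.64 15.5 ] peak 28.5
```

```bash
python3 -m handwheel '[{"tx":-2,"ty":0,"tz":0,"ax":0,"ay":0,"az":0},{"tx":-6,"ty":0,"tz":0,"ax":0,"ay":0,"az":0},{"tx":-11,"ty":0,"tz":0,"ax":0,"ay":0,"az":0},{"tx":-15,"ty":0,"tz":0,"ax":0,"ay":0,"az":0},{"tx":-19,"ty":0,"tz":0,"ax":0,"ay":0,"az":0},{"tx":-23,"ty":0,"tz":0,"ax":0,"ay":0,"az":0},{"tx":-26,"ty":0,"tz":0,"ax":0,"ay":0,"az":0},{"tx":-30,"ty":0,"tz":0,"ax":0,"ay":0,"az":0}]';python3 ax.py 2; python3 fit.py
```

```text
time_s: 8.47
tool_pos: [463.3, 68.6, 189.1]
ee_rot: [-0.0, 0.644, 0.765, -0.0]
force: [0.2, -0.4, -1.1]
opening: 50.9
finger_force: 0.0
t 8.467 axle -13.9(52) -14.0(43) tool -0.3 -14.3 189.1
t 8.517 axle -16.0(51) -15.6(44) tool -0.3 -15.0 189.1
p [2.795e+01 9.120e-01 3.272e+00 5.000e-03] res [-0.4  0.1  0.3 -0.2 -0.2]
now 8.567 tool y -14.8 x -0.3 z 189.1 axle -17.7
tx [ -7  -9 -11 -12 -13 -13 -13 -13] axle at ends [-20.3 -22.6 -24.4 -25.9 -26.9 -27.6 -27.8 -27.6]
zero crossings [10.17 12.21 14.23 16.25] peak 27.8
```

```bash
python3 -m handwheel '[{"tx":-7,"ty":0,"tz":0,"ax":0,"ay":0,"az":0},{"tx":-9,"ty":0,"tz":0,"ax":0,"ay":0,"az":0},{"tx":-11,"ty":0,"tz":0,"ax":0,"ay":0,"az":0},{"tx":-12,"ty":0,"tz":0,"ax":0,"ay":0,"az":0},{"tx":-13,"ty":0,"tz":0,"ax":0,"ay":0,"az":0},{"tx":-13,"ty":0,"tz":0,"ax":0,"ay":0,"az":0},{"tx":-13,"ty":0,"tz":0,"ax":0,"ay":0,"az":0},{"tx":-12,"ty":0,"tz":0,"ax":0,"ay":0,"az":0}]';python3 ax.py 2; python3 fit.py
```

```text
time_s: 9.23
tool_pos: [465.4, 56.6, 189.2]
ee_rot: [-0.0, 0.644, 0.765, 0.0]
force: [0.2, -0.5, 0.5]
opening: 51.3
finger_force: 0.0
t 9.233 axle -27.8(52) -27.4(44) tool -0.3 -26.4 189.2
t 9.283 axle -27.6(52) -27.0(45) tool -0.3 -26.1 189.2
p [2.7952e+01 9.1100e-01 3.2720e+00 5.0000e-03] res [ 0.1  0.3 -0.2 -0.2  0.  -0. ]
now 9.333 tool y -26.2 x -0.3 z 189.2 axle -26.9
tx [ 1  3  5  8 10 14 17 21] axle at ends [-25.8 -24.3 -22.4 -20.2 -17.5 -14.6 -11.3  -7.8]
zero crossings [10.17 12.19 14.23 16.25] peak 27.6
```

```bash
python3 -m handwheel '[{"tx":1,"ty":0,"tz":0,"ax":0,"ay":0,"az":0},{"tx":3,"ty":0,"tz":0,"ax":0,"ay":0,"az":0},{"tx":5,"ty":0,"tz":0,"ax":0,"ay":0,"az":0},{"tx":8,"ty":0,"tz":0,"ax":0,"ay":0,"az":0},{"tx":10,"ty":0,"tz":0,"ax":0,"ay":0,"az":0},{"tx":14,"ty":0,"tz":0,"ax":0,"ay":0,"az":0},{"tx":17,"ty":0,"tz":0,"ax":0,"ay":0,"az":0},{"tx":22,"ty":0,"tz":0,"ax":0,"ay":0,"az":0}]';python3 ax.py 1; python3 fit.py
```

```text
time_s: 10.0
tool_pos: [461.6, 78.5, 189.2]
ee_rot: [0.0, 0.644, 0.765, -0.0]
force: [0.0, 1.0, -0.3]
opening: 51.1
finger_force: 0.0
t 10.000 axle -10.3(51) -10.0(43) tool -0.3 -4.2 189.2
p [ 2.8133e+01 -5.9200e-01  3.1180e+00  6.0000e-03] res [ 0.1  0.1  0.1 -0.2 -0.4  0.2]
now 10.050 tool y -3.3 x -0.4 z 189.2 axle -7.9
tx [ 1  5  9 12 15 19 21 24] axle at ends [-4.3 -0.6  3.1  6.7 10.2 13.5 16.5 19.2]
zero crossings [10.21 12.31 14.39 16.47] peak 27.7
```

```bash
python3 -m handwheel '[{"tx":1,"ty":0,"tz":0,"ax":0,"ay":0,"az":0},{"tx":4,"ty":0,"tz":0,"ax":0,"ay":0,"az":0},{"tx":8,"ty":0,"tz":0,"ax":0,"ay":0,"az":0},{"tx":12,"ty":0,"tz":0,"ax":0,"ay":0,"az":0},{"tx":15,"ty":0,"tz":0,"ax":0,"ay":0,"az":0},{"tx":19,"ty":0,"tz":0,"ax":0,"ay":0,"az":0},{"tx":21,"ty":0,"tz":0,"ax":0,"ay":0,"az":0},{"tx":24,"ty":0,"tz":0,"ax":0,"ay":0,"az":0}]';python3 ax.py 1; python3 fit.py
```

```text
time_s: 10.72
tool_pos: [457.5, 102.2, 189.2]
ee_rot: [0.0, 0.644, 0.765, 0.0]
force: [-0.1, 0.7, 0.3]
opening: 51.1
finger_force: 0.0
t 10.717 axle 18.0(50) 18.7(42) tool -0.3 19.8 189.2
p [ 2.8197e+01 -1.0630e+00  3.0820e+00  1.1000e-02] res [ 0.2  0.2 -0.1 -0.3 -0.   0.3]
now 10.767 tool y 20.3 x -0.4 z 189.2 axle 20.1
tx [3 5 6 7 7 7 7 6] axle at ends [22.3 24.1 25.5 26.5 27.2 27.4 27.3 26.8]
zero crossings [12.33 14.41 16.47 18.55] peak 27.4
```

```bash
python3 -m handwheel '[{"tx":3,"ty":0,"tz":0,"ax":0,"ay":0,"az":0},{"tx":5,"ty":0,"tz":0,"ax":0,"ay":0,"az":0},{"tx":6,"ty":0,"tz":0,"ax":0,"ay":0,"az":0},{"tx":7,"ty":0,"tz":0,"ax":0,"ay":0,"az":0},{"tx":7,"ty":0,"tz":0,"ax":0,"ay":0,"az":0},{"tx":7,"ty":0,"tz":0,"ax":0,"ay":0,"az":0},{"tx":7,"ty":0,"tz":0,"ax":0,"ay":0,"az":0},{"tx":6,"ty":0,"tz":0,"ax":0,"ay":0,"az":0}]';python3 ax.py 1; python3 fit.py
```

```text
time_s: 11.43
tool_pos: [456.5, 107.8, 189.2]
ee_rot: [-0.0, 0.644, 0.765, 0.0]
force: [0.6, -0.2, 0.4]
opening: 51.2
finger_force: 0.0
t 11.433 axle 25.5(50) 26.5(42) tool -0.3 25.6 189.2
p [ 2.8318e+01 -1.2480e+00  3.0810e+00  1.9000e-02] res [ 0.2  0.  -0.1  0.2  0.2  0.4]
now 11.483 tool y 25.3 x -0.3 z 189.2 axle 25.8
tx [ -2  -3  -5  -8 -11 -14 -17 -20] axle at ends [24.7 23.1 21.2 19.  16.4 13.5 10.4  7. ]
zero crossings [12.3  14.36 16.42 18.46] peak 26.4
```

```bash
python3 -m handwheel '[{"tx":-2,"ty":0,"tz":0,"ax":0,"ay":0,"az":0},{"tx":-3,"ty":0,"tz":0,"ax":0,"ay":0,"az":0},{"tx":-5,"ty":0,"tz":0,"ax":0,"ay":0,"az":0},{"tx":-8,"ty":0,"tz":0,"ax":0,"ay":0,"az":0},{"tx":-11,"ty":0,"tz":0,"ax":0,"ay":0,"az":0},{"tx":-14,"ty":0,"tz":0,"ax":0,"ay":0,"az":0},{"tx":-17,"ty":0,"tz":0,"ax":0,"ay":0,"az":0},{"tx":-20,"ty":0,"tz":0,"ax":0,"ay":0,"az":0}]';python3 ax.py 1; python3 fit.py
```

```text
time_s: 12.15
tool_pos: [460.0, 87.7, 189.2]
ee_rot: [0.0, 0.644, 0.765, 0.0]
force: [-0.4, -0.1, 0.1]
opening: 51.2
finger_force: 0.0
t 12.150 axle 6.5(50) 7.0(43) tool -0.3 5.2 189.2
p [ 2.8333e+01 -1.1820e+00  3.0880e+00  2.0000e-02] res [ 0.  -0.1  0.3  0.3  0.3  0.1]
now 12.200 tool y 4.8 x -0.3 z 189.2 axle 4.7
tx [ -6  -9 -13 -16 -19 -22 -24 -26] axle at ends [  1.2  -2.4  -5.9  -9.2 -12.4 -15.3 -18.  -20.3]
zero crossings [12.3  14.36 16.42 18.44] peak 26.4
```

```bash
python3 -m handwheel '[{"tx":-5,"ty":0,"tz":0,"ax":0,"ay":0,"az":0},{"tx":-9,"ty":0,"tz":0,"ax":0,"ay":0,"az":0},{"tx":-13,"ty":0,"tz":0,"ax":0,"ay":0,"az":0},{"tx":-16,"ty":0,"tz":0,"ax":0,"ay":0,"az":0},{"tx":-19,"ty":0,"tz":0,"ax":0,"ay":0,"az":0},{"tx":-22,"ty":0,"tz":0,"ax":0,"ay":0,"az":0},{"tx":-24,"ty":0,"tz":0,"ax":0,"ay":0,"az":0},{"tx":-26,"ty":0,"tz":0,"ax":0,"ay":0,"az":0}]';python3 ax.py 1; python3 fit.py
```

```text
time_s: 12.87
tool_pos: [464.4, 62.3, 189.2]
ee_rot: [-0.0, 0.644, 0.765, 0.0]
force: [-0.1, -1.2, 0.0]
opening: 51.1
finger_force: 0.0
t 12.867 axle -20.3(51) -20.1(45) tool -0.3 -20.6 189.2
p [ 2.834e+01 -1.214e+00  3.086e+00  2.000e-02] res [-0.1  0.3  0.3  0.3  0.1 -0. ]
now 12.917 tool y -20.9 x -0.3 z 189.2 axle -21.5
tx [-3 -4 -5 -5 -5 -5 -4 -3] axle at ends [-23.2 -24.6 -25.5 -26.2 -26.4 -26.2 -25.7 -24.7]
zero crossings [14.36 16.42 18.46 20.48] peak 26.4
```

```bash
python3 -m handwheel '[{"tx":-3,"ty":0,"tz":0,"ax":0,"ay":0,"az":0},{"tx":-4,"ty":0,"tz":0,"ax":0,"ay":0,"az":0},{"tx":-5,"ty":0,"tz":0,"ax":0,"ay":0,"az":0},{"tx":-5,"ty":0,"tz":0,"ax":0,"ay":0,"az":0},{"tx":-5,"ty":0,"tz":0,"ax":0,"ay":0,"az":0},{"tx":-5,"ty":0,"tz":0,"ax":0,"ay":0,"az":0},{"tx":-4,"ty":0,"tz":0,"ax":0,"ay":0,"az":0},{"tx":-3,"ty":0,"tz":0,"ax":0,"ay":0,"az":0}]';python3 ax.py 1; python3 fit.py
```

```text
time_s: 13.58
tool_pos: [464.8, 59.7, 189.2]
ee_rot: [-0.0, 0.644, 0.765, 0.0]
force: [-0.4, 0.1, -0.3]
opening: 51.2
finger_force: 0.0
t 13.583 axle -24.2(52) -24.4(44) tool -0.3 -23.3 189.2
p [ 2.8418e+01 -1.3240e+00  3.0850e+00  2.3000e-02] res [ 0.3  0.2  0.2 -0.   0.  -0.2]
now 13.633 tool y -23.1 x -0.3 z 189.2 axle -23.7
tx [ 2  4  7  9 12 16 19 22] axle at ends [-22.2 -20.3 -18.  -15.5 -12.6  -9.5  -6.2  -2.8]
zero crossings [14.35 16.39 18.43 20.45] peak 25.5
```

```bash
python3 -m handwheel '[{"tx":2,"ty":0,"tz":0,"ax":0,"ay":0,"az":0},{"tx":4,"ty":0,"tz":0,"ax":0,"ay":0,"az":0},{"tx":7,"ty":0,"tz":0,"ax":0,"ay":0,"az":0},{"tx":9,"ty":0,"tz":0,"ax":0,"ay":0,"az":0},{"tx":12,"ty":0,"tz":0,"ax":0,"ay":0,"az":0},{"tx":16,"ty":0,"tz":0,"ax":0,"ay":0,"az":0},{"tx":19,"ty":0,"tz":0,"ax":0,"ay":0,"az":0},{"tx":22,"ty":0,"tz":0,"ax":0,"ay":0,"az":0}]';python3 ax.py 1; python3 fit.py
```

```text
time_s: 14.3
tool_pos: [461.0, 81.7, 189.2]
ee_rot: [-0.0, 0.644, 0.765, 0.0]
force: [0.7, 0.1, -0.4]
opening: 51.0
finger_force: 0.0
t 14.300 axle -3.0(51) -2.4(42) tool -0.3 -1.0 189.2
p [ 2.843e+01 -1.310e+00  3.086e+00  2.300e-02] res [ 0.2  0.1 -0.1  0.  -0.2 -0.1]
now 14.350 tool y -0.6 x -0.3 z 189.2 axle -0.7
tx [ 5  9 12 15 17 20 22 23] axle at ends [ 2.8  6.2  9.4 12.5 15.3 17.8 20.  21.8]
zero crossings [14.35 16.39 18.43 20.43] peak 25.5
```

```bash
python3 -m handwheel '[{"tx":5,"ty":0,"tz":0,"ax":0,"ay":0,"az":0},{"tx":9,"ty":0,"tz":0,"ax":0,"ay":0,"az":0},{"tx":12,"ty":0,"tz":0,"ax":0,"ay":0,"az":0},{"tx":15,"ty":0,"tz":0,"ax":0,"ay":0,"az":0},{"tx":17,"ty":0,"tz":0,"ax":0,"ay":0,"az":0},{"tx":20,"ty":0,"tz":0,"ax":0,"ay":0,"az":0},{"tx":22,"ty":0,"tz":0,"ax":0,"ay":0,"az":0},{"tx":23,"ty":0,"tz":0,"ax":0,"ay":0,"az":0}]';python3 ax.py 1; python3 fit.py
```

```text
time_s: 15.02
tool_pos: [457.1, 104.2, 189.2]
ee_rot: [-0.0, 0.644, 0.765, 0.0]
force: [0.5, 0.1, -0.1]
opening: 51.7
finger_force: 0.0
t 15.017 axle 21.2(50) 22.0(41) tool -0.3 21.9 189.2
p [ 2.8446e+01 -1.3830e+00  3.0830e+00  2.4000e-02] res [ 0.1 -0.   0.1 -0.1 -0.1  0.1]
now 15.067 tool y 21.9 x -0.3 z 189.2 axle 22.7
tx [ 3  3  4  3  3  2  1 -1] axle at ends [23.9 24.8 25.3 25.4 25.1 24.5 23.5 22.1]
zero crossings [16.41 18.43 20.45 22.43] peak 25.4
```

```bash
python3 -m handwheel '[{"tx":3,"ty":0,"tz":0,"ax":0,"ay":0,"az":0},{"tx":3,"ty":0,"tz":0,"ax":0,"ay":0,"az":0},{"tx":4,"ty":0,"tz":0,"ax":0,"ay":0,"az":0},{"tx":3,"ty":0,"tz":0,"ax":0,"ay":0,"az":0},{"tx":3,"ty":0,"tz":0,"ax":0,"ay":0,"az":0},{"tx":2,"ty":0,"tz":0,"ax":0,"ay":0,"az":0},{"tx":1,"ty":0,"tz":0,"ax":0,"ay":0,"az":0},{"tx":-1,"ty":0,"tz":0,"ax":0,"ay":0,"az":0}]';python3 ax.py 1; python3 fit.py
```

```text
time_s: 15.73
tool_pos: [457.4, 102.8, 189.2]
ee_rot: [-0.0, 0.644, 0.765, 0.0]
force: [0.5, -0.2, -0.0]
opening: 51.6
finger_force: 0.0
t 15.733 axle 21.3(50) 21.9(42) tool -0.3 20.5 189.2
p [ 2.8527e+01 -1.4840e+00  3.0820e+00  2.6000e-02] res [-0.1  0.1  0.   0.1  0.1  0.3]
now 15.783 tool y 20.1 x -0.3 z 189.2 axle 20.8
tx [ -3  -5  -8 -11 -14 -17 -21 -24] axle at ends [18.8 16.5 13.9 11.1  8.   4.8  1.4 -1.9]
zero crossings [16.38 18.42 20.42 22.42] peak 24.5
```

```bash
python3 -m handwheel '[{"tx":-3,"ty":0,"tz":0,"ax":0,"ay":0,"az":0},{"tx":-5,"ty":0,"tz":0,"ax":0,"ay":0,"az":0},{"tx":-8,"ty":0,"tz":0,"ax":0,"ay":0,"az":0},{"tx":-11,"ty":0,"tz":0,"ax":0,"ay":0,"az":0},{"tx":-14,"ty":0,"tz":0,"ax":0,"ay":0,"az":0},{"tx":-17,"ty":0,"tz":0,"ax":0,"ay":0,"az":0},{"tx":-21,"ty":0,"tz":0,"ax":0,"ay":0,"az":0},{"tx":-24,"ty":0,"tz":0,"ax":0,"ay":0,"az":0}]';python3 ax.py 1; python3 fit.py
```

```text
time_s: 16.45
tool_pos: [461.5, 78.8, 189.2]
ee_rot: [0.0, 0.644, 0.765, -0.0]
force: [0.6, 0.1, -0.1]
opening: 51.3
finger_force: 0.0
t 16.450 axle -2.3(51) -1.8(43) tool -0.3 -3.9 189.2
p [ 2.8539e+01 -1.4740e+00  3.0830e+00  2.6000e-02] res [0.1 0.  0.1 0.1 0.2 0.1]
now 16.500 tool y -4.3 x -0.3 z 189.2 axle -4.0
tx [ -5  -8 -10 -13 -15 -17 -18 -19] axle at ends [ -7.2 -10.3 -13.2 -15.8 -18.1 -20.  -21.7 -22.9]
zero crossings [18.42 20.42 22.42 24.4 ] peak 24.5
```

```bash
python3 -m handwheel '[{"tx":-5,"ty":0,"tz":0,"ax":0,"ay":0,"az":0},{"tx":-8,"ty":0,"tz":0,"ax":0,"ay":0,"az":0},{"tx":-10,"ty":0,"tz":0,"ax":0,"ay":0,"az":0},{"tx":-13,"ty":0,"tz":0,"ax":0,"ay":0,"az":0},{"tx":-15,"ty":0,"tz":0,"ax":0,"ay":0,"az":0},{"tx":-17,"ty":0,"tz":0,"ax":0,"ay":0,"az":0},{"tx":-18,"ty":0,"tz":0,"ax":0,"ay":0,"az":0},{"tx":-19,"ty":0,"tz":0,"ax":0,"ay":0,"az":0}]';python3 ax.py 1; python3 fit.py
```

```text
time_s: 17.17
tool_pos: [464.7, 60.4, 189.2]
ee_rot: [-0.0, 0.644, 0.765, 0.0]
force: [-0.7, 0.2, -0.5]
opening: 51.4
finger_force: 0.0
t 17.167 axle -23.1(51) -22.6(44) tool -0.3 -22.5 189.2
p [ 2.8545e+01 -1.5010e+00  3.0820e+00  2.6000e-02] res [ 0.   0.1  0.1  0.2  0.1 -0.1]
now 17.217 tool y -22.6 x -0.3 z 189.2 axle -23.5
tx [-2 -2 -2 -1  0  2  3  6] axle at ends [-24.2 -24.4 -24.4 -23.9 -23.1 -21.9 -20.3 -18.4]
zero crossings [18.42 20.42 22.42 24.4 ] peak 24.5
```

```bash
python3 -m handwheel '[{"tx":-2,"ty":0,"tz":0,"ax":0,"ay":0,"az":0},{"tx":-2,"ty":0,"tz":0,"ax":0,"ay":0,"az":0},{"tx":-2,"ty":0,"tz":0,"ax":0,"ay":0,"az":0},{"tx":-1,"ty":0,"tz":0,"ax":0,"ay":0,"az":0},{"tx":0,"ty":0,"tz":0,"ax":0,"ay":0,"az":0},{"tx":2,"ty":0,"tz":0,"ax":0,"ay":0,"az":0},{"tx":3,"ty":0,"tz":0,"ax":0,"ay":0,"az":0},{"tx":6,"ty":0,"tz":0,"ax":0,"ay":0,"az":0}]';python3 ax.py 1; python3 fit.py
```

```text
time_s: 17.88
tool_pos: [463.6, 66.5, 189.2]
ee_rot: [0.0, 0.644, 0.765, -0.0]
force: [-0.0, -0.8, -0.7]
opening: 51.1
finger_force: 0.0
t 17.883 axle -18.4(51) -18.2(43) tool -0.3 -16.3 189.2
p [ 2.8561e+01 -1.5180e+00  3.0820e+00  2.7000e-02] res [ 0.1  0.   0.2  0.  -0.1 -0.1]
now 17.933 tool y -15.8 x -0.3 z 189.2 axle -17.0
tx [ 3  6  9 12 15 18 21 25] axle at ends [-14.6 -12.   -9.   -6.   -2.7   0.5   3.8   6.9]
zero crossings [18.41 20.41 22.41 24.39] peak 23.7
```

Next are two tracking rows, then I close as the wheel comes up to the centre.

```bash
python3 -m handwheel '[{"tx":3,"ty":0,"tz":0,"ax":0,"ay":0,"az":0},{"tx":6,"ty":0,"tz":0,"ax":0,"ay":0,"az":0},{"tx":9,"ty":0,"tz":0,"ax":0,"ay":0,"az":0}]'; python3 -m handwheel '[{"tx":4,"ty":0,"tz":0,"ax":0,"ay":0,"az":0},{"tx":7,"ty":0,"tz":0,"ax":0,"ay":0,"az":0},{"tx":7,"ty":0,"tz":0,"ax":0,"ay":0,"az":0},{"tx":7,"ty":0,"tz":0,"ax":0,"ay":0,"az":0},{"tx":7,"ty":0,"tz":0,"ax":0,"ay":0,"az":0},{"tx":7,"ty":0,"tz":0,"ax":0,"ay":0,"az":0},{"tx":7,"ty":0,"tz":0,"ax":0,"ay":0,"az":0},{"tx":7,"ty":0,"tz":0,"ax":0,"ay":0,"az":0}]' -1;python3 ax.py 2; python3 g.py 0 0 190
```

```text
time_s: 18.18
tool_pos: [462.0, 75.7, 189.2]
ee_rot: [-0.0, 0.644, 0.765, -0.0]
force: [1.0, -0.0, 0.2]
opening: 51.5
finger_force: 0.0
time_s: 18.85
tool_pos: [460.9, 82.5, 189.3]
ee_rot: [-0.0, 0.644, 0.765, 0.0]
force: [0.6, 3.0, 1.6]
opening: 15.0
finger_force: 60.0
t 18.850 axle 0.8(51) 1.1(43) tool -0.3 -0.2 189.3
t 18.900 axle 0.7(51) 1.3(42) tool -0.3 -0.2 189.3
t 18.95 local [ -0.3  -0.2 189.3] F [-1.01  2.72  1.58] open 14.827176866913415
shift [ 0.2  0.3 -0.7] turn [ 0. -0.  0.]
```

The wheel is held at +1 mm with 60 N and isn't moving, so I'll hand in.

```bash
python3 -c "
from h import *
print(env.hand_in())"
```

```text
the job is handed in; nothing more can be done
None
```

I handed the job in: the wheel rocked untouched for about 10 s, swinging 28 mm to either side at first and dying to 24 mm, with the open fingers astride its rim. It was then caught with its axle 1 mm from the middle and held still at 60 N. My first push was too strong and sent the axle to about 50 mm, short of rolling over, so I stopped it with the fingers, gripped the rim and released it from 28 mm. The hand-in gave no verdict.

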